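# Rebuild and restock the two-tier seasoning rack

## Robot

A 6-joint arm with a two-finger parallel gripper is mounted at the origin on a cart in front of the work surface, level with it; the furniture and walls round the work are solid. World frame = base frame: x ahead of the robot, y to its left, z up, the work surface at z = 0. Lengths are in m, angles in rad, forces in N, time in s.
With the tool pointing down it reaches from about 0.375 to 0.9 m from the base axis. Payload 3.1 kg.
Tool frame: the origin (TCP) lies between the finger pads; the fingertips stand robot.finger_overhang ahead of it and the grasp point (between the pads) lies 3 mm ahead of it (robot.finger_overhang is the distance from the TCP to the fingertips, in m); z points along the fingers, y is the line along which they close (so a half turn about z gives the same grasp; the last joint's range is limited). The gripper opens to 87 mm and grips with 3 to 60 N. Pads are 19 mm wide; open, the fingers measure 117 mm over their backs; the gripper's body (75 mm by 190 mm) begins 51 mm behind the grasp point.
Start: joints at [-1.288, 0.527, 1.433, -0, 1.181, -0.178], TCP at [0.278, -0.56, 0.245] pointing down, gripper open.
Joint ranges: [-3.08, 3.08], [-0.75, 2.2], [0.22, 2.44], [-1.43, 4.57], [0, 2.65], [-2.85, 2.85]. Speed limits (rad/s): [2.79, 2.79, 3.14, 3.14, 3.14, 3.14].

## Interface

Orientations are given as a unit quaternion [x, y, z, w].
In Python, from rig import get_obs, vision, hand_in, nets, robot gives the robot as it stands.
- The arm moves only by the tool apply_moves, never from a script. Its argument "series" is a list of rows, each an object with "offset": the shift along the world's x, y, z in cm, a list of three; "rot": the turn, a rotation vector about the world's x, y, z in degrees, a list of three. A call has 1 to 20 rows; each row is the pose to reach, as a shift and turn from the pose commanded when the call began; what a row does not reach only later rows make up. A row lasts 1/10 s, in which the tool goes at most 50 mm and 8.59 degrees, less where a joint would pass 70% of its speed; a pose out of reach is approached as far as the arm can. A call with a gripper value outside its range is refused whole. "hand" is the opening, from 0 (shut) to 1 (fully open), set as the call begins (left out, the last holds). The fingers move at their own pace and stop on an object; "newtons" is the grip in N (left out, the last holds). Time passes only in rows, so rows that repeat a pose let the fingers close. It gives the time, the measured TCP pose, the force, the opening and the grip force at its end, in the units of the state.
- get_obs(): the state, without advancing time (a new reading comes with each control period).
- vision.camera(name): name is "scene" or "top" or "wrist"; returns the picture (400x640x3 uint8, red, green, blue); there is no depth.
- vision.calibration(name): a dict with "K" (3x3 intrinsics, pixels), "R" (3x3) and "t" (3): a world point X has camera coordinates R X + t. Camera axes: x right, y down, z forward; pixel columns grow to the right and rows downward; lengths in m; the calibration is good to about 2 mm. A picture is of the moment at which its call begins: read the wrist's pose just before it. calibration takes no time and is no camera call; for the wrist camera it gives the pose at the moment of the call.
- hand_in(): hands the job in; it is judged then, once.
Trained networks look in the newest picture that a camera, given by its name, has taken for a name from the list of things; names that differ only in an ending like _2 or _b are one class to them, and where a whole thing is asked for, a point or a joint stands for the part that bears it (a point fixed in the world has none). Each returns a list of dicts, best first, with "conf" (0 to 1); they miss things now and then, are a little off and sometimes report something else, mostly with a low value. They report only what shows in the picture. A call takes as long as a camera call. They do not tell look-alikes from the thing itself.
- nets.search_frame(camera, query): "centre" ([x, y, z] in m, in world coordinates, good to about 4 mm: the middle of the surface that is visible of it).
- nets.spot_point(camera, query): "centre" ([x, y, z] in m, in world coordinates, good to about 4 mm: a listed point, or the origin of a listed thing).
The state is a dict: "time": time; "q": joint angles; "joint_velocities": joint speeds; "joint_torque": joint torques, N m; "position": TCP position; "tool_rot": TCP orientation; "ft_force": force on the tool from outside, world axes, zero at the start; "moment": the same for the moment, N m; "grip_width": finger opening in m; "grip_force": force on a finger pad.
Only numpy, scipy, OpenCV 4.12 (cv2) and the standard library are available. Lean on these libraries where they do the work, as an engineer would, in place of code of your own. Each camera call takes 0.05 s, during which the arm holds its last target. There are 200 camera calls.

## Task

Put the seasoning rack back together after its clean: first stand the loose spice jar in the empty recess of the lower deck, beside the spice jar that is already there, then lower the loose shelf over both jars so that its two holes drop over the round and the diamond pin and it lies flat on the end panels. Then stand the pepper mill in the shelf's wide recess and the salt shaker in its narrow one; the oil bottle goes into the tall bay on the rack's end, beside the tiers, at whatever point suits you. Everything stands upright in its recess, the jar already in the rack stays in its place, and the food tin among the things is not pushed about.

Things in the scene. Friction and masses are not known exactly. Their poses are not given: they have to be found in the camera images.
- rack: Wooden two-tier rack fixed on the worktop. Origin at worktop level midway between its two end panels; x = depth, away from the robot; y = along it, left; z up; yaw within 0.2 rad. Base 100 mm deep, y -210 to +110 mm. Panels 14 mm thick at y +95 and -95 mm, flat tops at z 126 mm with steel pins 24 mm tall, tips tapered: round, 13 mm, at +95; diamond, 19 (x) by 10 mm (y), at -95.
- shelf: Loose wooden shelf, 96 (x) x 230 (y) x 14 mm, flat on the worktop, top up, turned under 0.5 rad from the rack. Origin: centre of underside. Holes at y +95 mm (16 mm wide, round pin) and -95 mm (22 mm, diamond pin). Recesses in its top, floor at z 6 mm: 68 mm wide at y +46, 56 mm wide at y -46. Steel bar handle over the middle, along x: 80 long, 14 wide, z 36 to 50 mm, legs at x +-32 mm.
- rack_jar: Round glass spice jar, 45 mm wide, 106 mm high, already standing in the rack's lower recess at y +34 mm (58 mm wide, floor at z 8 mm, rim at 18 mm). Origin: centre of its underside.
- spice_jar: Round glass spice jar, 44 mm wide throughout, 105 mm high, loose on the worktop. Origin: centre of its underside. Its recess, empty, lies at x 0, y -34 mm of the rack, 58 mm wide, floor at z 8 mm, rim at 18 mm; wire rails pass 45 mm before and behind, 45 mm above the worktop.
- salt: Salt shaker, round, 44 mm wide up to a height of 74 mm, then a 34 mm domed top, 90 mm high in all. Origin: centre of its underside.
- mill: Turned wooden pepper mill, 58 mm wide at the foot, waisted; its round head, 50 mm wide, from 109 to 139 mm up, does not turn; small metal button on top, 150 mm high in all. Origin: centre of its underside.
- oil: Oil bottle, round, 60 mm wide, narrowing above 140 mm, cap 31 mm wide from 191 to 205 mm up, about 0.33 kg. Origin: centre of its underside. Its bay is the open recess at x 0, y -168 mm of the rack: 72 mm wide, floor at z 8 mm, rim at 18 mm, with a wire rail round it 55 mm above the worktop.
- tin: Low food tin, 75 mm wide, 58 mm high, standing among the things at the right; it stays where it is. Origin: centre of its underside.
There are look-alikes about, which are no part of the job. Leave any orange or purple look-alike of the salt alone.

How it is judged:
On the way, in this order (a step that is already met when the one before it is completed fails the run):
1. the loose spice jar stands, released, in the empty lower recess beside the other jar (x of spice_jar in the frame of rack between -0.01 and 0.01 m and y of spice_jar in the frame of rack between -0.044 and -0.024 m and z of spice_jar in the frame of rack between 0.004 and 0.014 m and angle between spice_jar's own z axis and vertical below 0.1 rad and linear speed of spice_jar below 0.02 m/s and contact force between the fingers and spice_jar below 0.1 N), for 0.2 s.
2. the shelf lies seated on both pins, released (x of shelf in the frame of rack between -0.004 and 0.004 m and y of shelf in the frame of rack between -0.004 and 0.004 m and z of shelf in the frame of rack between 0.123 and 0.129 m and angle between the y axis of shelf and the y axis of rack, either way round below 0.05 rad and angle between shelf's own z axis and vertical below 0.04 rad and linear speed of shelf below 0.02 m/s and contact force between the fingers and shelf below 0.1 N), for 0.2 s.
At the end, for the whole second after the job is handed in: Shelf flat on both pins (4 mm, 0.05 rad); both spice jars in the lower recesses, mill in the wide and salt in the narrow recess of the shelf, oil in the end bay, each within 10 mm of the recess centre, on its floor, within 0.1 rad of upright; all released, at rest (x of spice_jar in the frame of rack between -0.01 and 0.01 m and y of spice_jar in the frame of rack between -0.044 and -0.024 m and z of spice_jar in the frame of rack between 0.004 and 0.014 m and angle between each of spice_jar, rack_jar, mill, salt, oil's own z axis and vertical below 0.1 rad and linear speed of each of spice_jar, rack_jar, shelf, mill, salt, oil below 0.02 m/s and x of rack_jar in the frame of rack between -0.01 and 0.01 m and y of rack_jar in the frame of rack between 0.024 and 0.044 m and z of rack_jar in the frame of rack between 0.004 and 0.014 m and x of shelf in the frame of rack between -0.004 and 0.004 m and y of shelf in the frame of rack between -0.004 and 0.004 m and z of shelf in the frame of rack between 0.123 and 0.129 m and angle between the y axis of shelf and the y axis of rack, either way round below 0.05 rad and angle between shelf's own z axis and vertical below 0.04 rad and x of mill in the frame of shelf between -0.01 and 0.01 m and y of mill in the frame of shelf between 0.036 and 0.056 m and z of mill in the frame of shelf between 0.002 and 0.012 m and y of mill in the frame of rack above 0.03 m and x of salt in the frame of shelf between -0.01 and 0.01 m and y of salt in the frame of shelf between -0.056 and -0.036 m and z of salt in the frame of shelf between 0.002 and 0.012 m and x of oil in the frame of rack between -0.01 and 0.01 m and y of oil in the frame of rack between -0.178 and -0.158 m and z of oil in the frame of rack between 0.004 and 0.014 m); the robot touches nothing.
It fails at once if the tin is pushed away by more than 3 cm (distance of tin from where it was at the start of the episode above 0.03 m).
It also fails if it takes over 122 s, if anything falls off the work surface, if the arm or the gripper's body presses on something with over 40 N, if the wrist force passes 120 N, or if a joint passes its speed limit or range.

## Working session

There is one attempt and no reset: what is moved stays moved. The work goes in short steps, Python scripts to look and compute and a tool call to move; the robot and the scene stay as the last step left them, time stands still between calls to the robot, and variables do not carry over. Pictures are saved under pics/ and viewed, at most 16 in all, crops included, and the job is handed in when it is done.

Besides the shell and the picture viewer there is one more tool, called after "Request:" by a JSON object that holds its "name" and its "arguments", one argument or row to a line. apply_moves: Moves the arm, as the interface text tells. Its arguments: {"type":"object","properties":{"series":{"type":"array"},"hand":{"type":"number"},"newtons":{"type":"number"}},"required":["series"]}

```bash
mkdir -p pics; ls; python3 - <<'E'
from rig import get_obs, vision, nets, robot
import cv2,numpy as np
o=get_obs(); print({k:np.round(v,3).tolist() for k,v in o.items()}); print(robot.finger_overhang)
for c in ["scene","top"]:
    cv2.imwrite(f"pics/{c}0.png",vision.camera(c)[:,:,::-1])
    k=vision.calibration(c); print(c,np.round(k["K"],1).tolist(),np.round(-np.array(k["R"]).T@k["t"],3),np.round(k["R"],2).tolist())
    for n in ["rack","shelf","rack_jar","spice_jar","salt","mill","oil","tin"]:
        try: print(c,n,[(np.round(d["centre"],3).tolist(),round(d["conf"],2)) for d in nets.spot_point(c,n)])
        except Exception as e: print(n,e)
print(get_obs()["time"])
E
```

```text
pics
{'time': 0.0, 'q': [-1.288, 0.528, 1.434, 0.0, 1.181, -0.178], 'joint_velocities': [0.0, -0.001, 0.001, 0.001, -0.001, 0.0], 'joint_torque': [0.001, -44.004, -17.659, 0.063, 0.058, -0.0], 'position': [0.278, -0.559, 0.244], 'tool_rot': [0.974, 0.228, -0.0, -0.001], 'ft_force': [0.542, -0.458, 0.221], 'moment': [0.018, 0.034, 0.02], 'grip_force': 0.0, 'grip_width': 0.087}
0.022
scene [[368.1, 0.0, 320.0], [0.0, 368.1, 199.1], [0.0, 0.0, 1.0]] [0.152 0.496 0.618] [[-0.8, -0.6, 0.0], [-0.41, 0.54, -0.74], [0.44, -0.59, -0.67]]
scene rack [([0.635, 0.057, 0.002], 0.71), ([0.595, 0.283, 0.0], 0.57)]
scene shelf []
scene rack_jar [([0.64, 0.096, 0.006], 0.97)]
scene spice_jar [([0.576, -0.234, -0.0], 0.75)]
scene salt [([0.511, -0.023, -0.002], 0.96), ([0.433, -0.005, -0.005], 0.95), ([0.596, -0.329, -0.002], 0.74), ([0.639, 0.096, 0.007], 0.73)]
scene mill [([0.404, -0.232, 0.0], 0.56)]
scene oil [([0.598, 0.285, -0.002], 0.69)]
scene tin [([0.488, -0.309, -0.004], 0.62)]
top [[439.5, 0.0, 318.1], [0.0, 439.5, 205.5], [0.0, 0.0, 1.0]] [ 0.343 -0.025  1.064] [[-0.02, -1.0, 0.01], [-0.98, 0.02, -0.2], [0.2, -0.01, -0.98]]
top rack [([0.64, 0.062, 0.0], 0.88)]
top shelf [([0.458, 0.17, -0.002], 0.71)]
top rack_jar [([0.636, 0.092, 0.007], 0.83), ([0.4, -0.227, -0.002], 0.4)]
top spice_jar [([0.454, -0.095, 0.0], 0.74)]
top salt [([0.454, -0.097, -0.001], 0.79), ([0.437, -0.006, -0.001], 0.73), ([0.604, -0.331, -0.0], 0.63), ([0.516, -0.027, -0.002], 0.53)]
top mill [([0.401, -0.228, 0.001], 0.79), ([0.601, 0.281, -0.002], 0.66), ([0.638, 0.093, 0.008], 0.21)]
top oil [([0.6, 0.279, -0.001], 0.59)]
top tin [([0.488, -0.311, -0.004], 0.65)]
0.9
```

View pics/scene0.png

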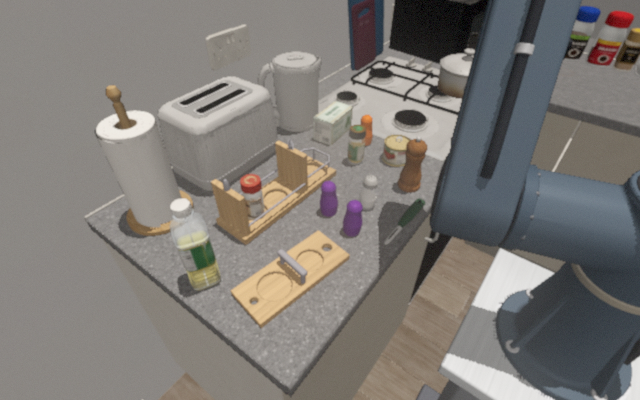

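View pics/top0.png

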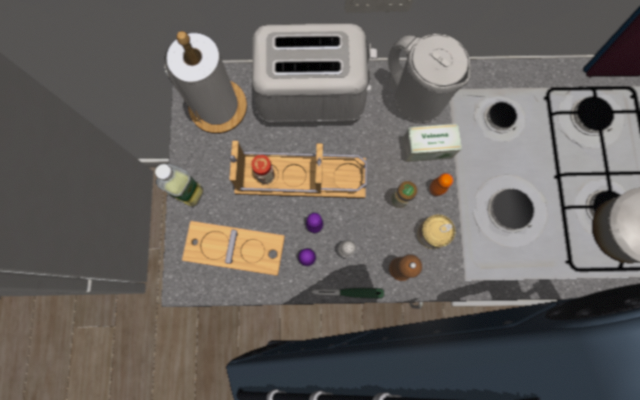

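Look-alikes: for the salt there's purple at top px (315,222) and (306,257) and orange at (442,184); the real one is the white one at (348,249). The only loose spice jar is the green-topped one at (405,193); the one at (262,165) is rack_jar. I'll go above the loose jar and take the wrist view.

Request:
{"name": "apply_moves", "arguments": {
  "series": [
    {"offset": [29.8,32.5,8],"rot": [0,0,63.6]},
    {"offset": [29.8,32.5,8],"rot": [0,0,63.6]},
    {"offset": [29.8,32.5,8],"rot": [0,0,63.6]},
    {"offset": [29.8,32.5,8],"rot": [0,0,63.6]},
    {"offset": [29.8,32.5,8],"rot": [0,0,63.6]},
    {"offset": [29.8,32.5,8],"rot": [0,0,63.6]},
    {"offset": [29.8,32.5,8],"rot": [0,0,63.6]},
    {"offset": [29.8,32.5,8],"rot": [0,0,63.6]},
    {"offset": [29.8,32.5,8],"rot": [0,0,63.6]},
    {"offset": [29.8,32.5,8],"rot": [0,0,63.6]},
    {"offset": [29.8,32.5,8],"rot": [0,0,63.6]},
    {"offset": [29.8,32.5,8],"rot": [0,0,63.6]}
  ],
  "hand": 1
}}

```text
time: 2.1
position: [0.5751, -0.2354, 0.3241]
tool_rot: [0.707, 0.707, -0.0, -0.0]
ft_force: [-0.9, 1.0, 0.2]
grip_width: 0.0868
grip_force: 0.0
```

```bash
cat > h.py <<'E'
from rig import get_obs, vision, nets, robot
import cv2, numpy as np
from scipy.spatial.transform import Rotation as Ro
def snap(c,f=None):
    k=vision.calibration(c); im=vision.camera(c)[:,:,::-1].copy()
    if f: cv2.imwrite(f"pics/{f}.png",im)
    return im,k
def ray(k,u,v,z):
    R=np.array(k["R"]);C=-R.T@k["t"]; d=R.T@np.linalg.solve(k["K"],[u,v,1]); return C+d*(z-C[2])/d[2]
def proj(k,X):
    p=np.array(k["K"])@(np.array(k["R"])@np.array(X)+k["t"]); return p[:2]/p[2]
def spot(c,*names):
    for n in names: print(c,n,[(np.round(d["centre"],4).tolist(),round(d["conf"],2)) for d in nets.spot_point(c,n)])
def st():
    o=get_obs(); R=Ro.from_quat(o["tool_rot"]).as_matrix()
    print("t",round(o["time"],2),"p",np.round(o["position"],4),"yaw_y",round(np.degrees(np.arctan2(R[1,1],R[0,1])),2),"z",np.round(R[:,2],3),"w",round(o["grip_width"],4),"gf",round(o["grip_force"],1),"f",np.round(o["ft_force"],1),"q",np.round(o["q"],2))
E
python3 - <<'E'
from h import *
st(); im,k=snap("wrist","w1"); print(-np.array(k["R"]).T@k["t"],np.round(k["R"],2).tolist(),np.round(k["K"],0).tolist())
spot("wrist","spice_jar","salt","tin")
E
```

```text
t 2.1 p [ 0.5751 -0.2354  0.3241] yaw_y -0.04 z [-0.001  0.    -1.   ] w 0.0868 gf 0.0 f [-0.9  1.   0.2] q [-0.57  0.45  1.34 -0.    1.35 -0.57]
[ 0.57474238 -0.15669347  0.46467783] [[1.0, -0.0, -0.0], [-0.0, -0.96, 0.29], [-0.0, -0.29, -0.96]] [[345.0, 0.0, 325.0], [0.0, 345.0, 196.0], [0.0, 0.0, 1.0]]
wrist spice_jar [([0.5767, -0.2342, 0.001], 0.8), ([0.4502, -0.0988, -0.006], 0.7)]
wrist salt [([0.6039, -0.3338, 0.0042], 0.9), ([0.4505, -0.0987, -0.0024], 0.57)]
wrist tin [([0.4845, -0.3117, 0.001], 0.68)]
```

View pics/w1.png

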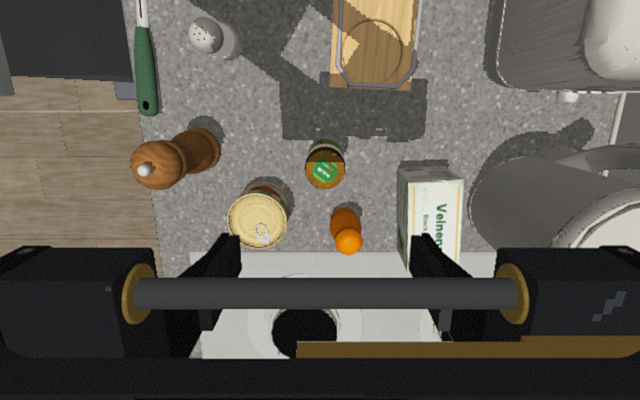

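The jar with the green lid is at px (325,165), clear of the tin (257,218), the orange look-alike (347,235) and the box (430,210). Next: grasp it.

Request:
{"name": "apply_moves", "arguments": {
  "series": [
    {"offset": [0.15,0.1,-5]},
    {"offset": [0.15,0.1,-10]},
    {"offset": [0.15,0.1,-15]},
    {"offset": [0.15,0.1,-19]},
    {"offset": [0.15,0.1,-22]},
    {"offset": [0.15,0.1,-24.1]},
    {"offset": [0.15,0.1,-24.1]},
    {"offset": [0.15,0.1,-24.1]}
  ]
}}

```text
schema error: expected keys offset, rot
```

Request:
{"name": "apply_moves", "arguments": {
  "series": [
    {"offset": [0,0,0]},
    {"offset": [0,0,0]},
    {"offset": [0,0,0]},
    {"offset": [0,0,0]},
    {"offset": [0,0,0]},
    {"offset": [0,0,0]},
    {"offset": [0,0,0]},
    {"offset": [0,0,0]}
  ],
  "hand": 0,
  "newtons": 20
}}

```text
schema error: expected keys offset, rot
```

Request:
{"name": "apply_moves", "arguments": {
  "series": [
    {"offset": [0.15,0.1,-5],"rot": [0,0,0]},
    {"offset": [0.15,0.1,-10],"rot": [0,0,0]},
    {"offset": [0.15,0.1,-15],"rot": [0,0,0]},
    {"offset": [0.15,0.1,-19],"rot": [0,0,0]},
    {"offset": [0.15,0.1,-22],"rot": [0,0,0]},
    {"offset": [0.15,0.1,-24.1],"rot": [0,0,0]},
    {"offset": [0.15,0.1,-24.1],"rot": [0,0,0]},
    {"offset": [0.15,0.1,-24.1],"rot": [0,0,0]}
  ]
}}

```text
time: 3.1
position: [0.5773, -0.2346, 0.0836]
tool_rot: [0.708, 0.707, -0.0, -0.0]
ft_force: [-0.3, -0.7, 0.3]
grip_width: 0.0871
grip_force: 0.0
```

Request:
{"name": "apply_moves", "arguments": {
  "series": [
    {"offset": [0,0,0],"rot": [0,0,0]},
    {"offset": [0,0,0],"rot": [0,0,0]},
    {"offset": [0,0,0],"rot": [0,0,0]},
    {"offset": [0,0,0],"rot": [0,0,0]},
    {"offset": [0,0,0],"rot": [0,0,0]},
    {"offset": [0,0,0],"rot": [0,0,0]},
    {"offset": [0,0,0],"rot": [0,0,0]},
    {"offset": [0,0,0],"rot": [0,0,0]}
  ],
  "hand": 0,
  "newtons": 20
}}

```text
time: 3.9
position: [0.5773, -0.2337, 0.0836]
tool_rot: [0.707, 0.707, -0.0, -0.0]
ft_force: [-0.6, -0.5, 1.5]
grip_width: 0.0433
grip_force: 20.0
```

Request:
{"name": "apply_moves", "arguments": {
  "series": [
    {"offset": [0,0,4],"rot": [0,0,0]},
    {"offset": [0,0,9],"rot": [0,0,0]},
    {"offset": [0,0,14],"rot": [0,0,0]},
    {"offset": [1,3,18],"rot": [0,0,0]},
    {"offset": [4.3,26.4,31.6],"rot": [0,0,0]},
    {"offset": [4.3,26.4,31.6],"rot": [0,0,0]},
    {"offset": [4.3,26.4,31.6],"rot": [0,0,0]},
    {"offset": [4.3,26.4,31.6],"rot": [0,0,0]},
    {"offset": [4.3,26.4,31.6],"rot": [0,0,0]},
    {"offset": [4.3,26.4,31.6],"rot": [0,0,0]},
    {"offset": [4.3,26.4,31.6],"rot": [0,0,0]},
    {"offset": [4.3,26.4,31.6],"rot": [0,0,0]},
    {"offset": [4.3,26.4,31.6],"rot": [0,0,0]}
  ]
}}

```text
time: 5.2
position: [0.6197, 0.0292, 0.398]
tool_rot: [0.708, 0.707, -0.001, -0.001]
ft_force: [1.0, -0.1, -1.5]
grip_width: 0.0434
grip_force: 20.0
```

```bash
python3 - <<'E'
from h import *
st(); im,k=snap("wrist"); np.save("k2.npy",k,allow_pickle=True)
cv2.imwrite("pics/w2.png",cv2.resize(im[:250],(0,0),fx=1.25,fy=1.25,interpolation=cv2.INTER_CUBIC)); cv2.imwrite("pics/w2raw.png",im)
spot("wrist","rack","rack_jar","shelf")
E
```

```text
t 5.2 p [0.6197 0.0292 0.398 ] yaw_y -0.07 z [-0.003 -0.    -1.   ] w 0.0434 gf 20.0 f [ 1.  -0.1 -1.5] q [-0.13  0.4   1.23 -0.    1.52 -0.13]
wrist rack [([0.6369, 0.0553, 0.0044], 0.79)]
wrist rack_jar [([0.6339, 0.0971, 0.0064], 0.91)]
wrist shelf [([0.4594, 0.169, 0.0037], 0.55)]
```

View pics/w2.png

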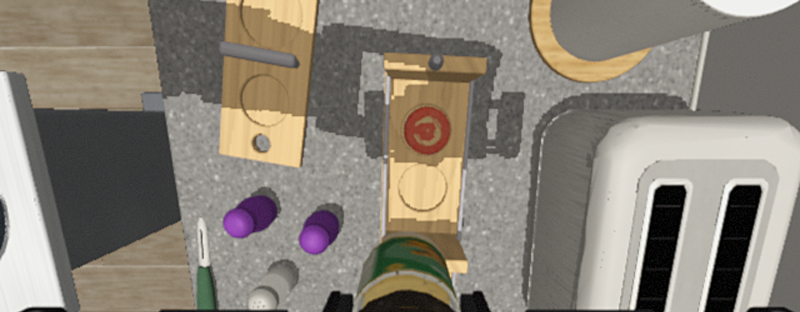

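```bash
python3 - <<'E'
from h import *
k=np.load("k2.npy",allow_pickle=True).item()
f=lambda u,v,z: np.round(ray(k,u/1.25,v/1.25,z),4)
print("recess",f(423,187,.018),f(423,187,.008),"jar",f(427,129,.114),"pin tip",f(436,57,.15),f(436,67,.126))
print("panel corners",f(386,56,.126),f(486,58,.126),f(386,73,.126),f(486,75,.126),"panel2",f(466,262,.126))
print("hole",f(262,142,.014),"handle",f(222,48,.05),f(297,61,.05),"shelf cor",f(219,153,.014),f(301,166,.014))
E
```

```text
recess [0.6383 0.0259 0.018 ] [0.6386 0.0243 0.008 ] jar [0.6381 0.0964 0.114 ] pin tip [0.6433 0.1553 0.15  ] [0.6449 0.1501 0.126 ]
panel corners [0.6005 0.1592 0.126 ] [0.689  0.1574 0.126 ] [0.6003 0.1451 0.126 ] [0.6897 0.1433 0.126 ] panel2 [ 0.6787 -0.0332  0.126 ]
hole [0.4466 0.079  0.014 ] handle [0.426  0.1766 0.05  ] [0.5034 0.1639 0.05  ] shelf cor [0.3939 0.0663 0.014 ] [0.491  0.0508 0.014 ]
```

The recess is at px (338,150) → (0.6385,0.025); panel, jar and recess agree to within 2 mm.

Request:
{"name": "apply_moves", "arguments": {
  "series": [
    {"offset": [1.9,-0.4,-4],"rot": [0,0,0]},
    {"offset": [1.9,-0.4,-9],"rot": [0,0,0]},
    {"offset": [1.9,-0.4,-14],"rot": [0,0,0]},
    {"offset": [1.9,-0.4,-18],"rot": [0,0,0]},
    {"offset": [1.9,-0.4,-18],"rot": [0,0,0]},
    {"offset": [1.9,-0.4,-21],"rot": [0,0,0]},
    {"offset": [1.9,-0.4,-24],"rot": [0,0,0]},
    {"offset": [1.9,-0.4,-27],"rot": [0,0,0]},
    {"offset": [1.9,-0.4,-29],"rot": [0,0,0]},
    {"offset": [1.9,-0.4,-30],"rot": [0,0,0]},
    {"offset": [1.9,-0.4,-30.5],"rot": [0,0,0]},
    {"offset": [1.9,-0.4,-30.5],"rot": [0,0,0]}
  ]
}}

```text
time: 6.6
position: [0.6405, 0.0259, 0.0956]
tool_rot: [0.707, 0.707, 0.001, 0.001]
ft_force: [-0.2, 0.3, -1.4]
grip_width: 0.0432
grip_force: 20.0
```

```bash
python3 - <<'E'
from h import *
st()
E
```

```text
t 6.6 p [0.6405 0.0259 0.0956] yaw_y -0.01 z [ 0.002 -0.    -1.   ] w 0.0432 gf 20.0 f [-0.2  0.3 -1.4] q [-0.13  0.73  1.5  -0.    0.9  -0.13]
```

Request:
{"name": "apply_moves", "arguments": {
  "series": [
    {"offset": [-0.1,0,-0.1],"rot": [0,0,0]},
    {"offset": [-0.1,0,-0.2],"rot": [0,0,0]},
    {"offset": [-0.1,0,-0.2],"rot": [0,0,0]},
    {"offset": [-0.1,0,-0.2],"rot": [0,0,0]}
  ]
}}

```text
time: 7.0
position: [0.6387, 0.0262, 0.0931]
tool_rot: [0.707, 0.707, 0.0, 0.0]
ft_force: [0.6, -0.1, -1.1]
grip_width: 0.0436
grip_force: 20.0
```

Request:
{"name": "apply_moves", "arguments": {
  "series": [
    {"offset": [0,0,0],"rot": [0,0,0]},
    {"offset": [0,0,0],"rot": [0,0,0]},
    {"offset": [0,0,0],"rot": [0,0,0]},
    {"offset": [0,0,0],"rot": [0,0,0]},
    {"offset": [0,0,0],"rot": [0,0,0]},
    {"offset": [0,0,4],"rot": [0,0,0]},
    {"offset": [0,0,9],"rot": [0,0,0]},
    {"offset": [0,0,14],"rot": [0,0,0]},
    {"offset": [0,0,19],"rot": [0,0,0]},
    {"offset": [0,0,24],"rot": [0,0,0]},
    {"offset": [0,0,28],"rot": [0,0,0]},
    {"offset": [0,0,28],"rot": [0,0,0]},
    {"offset": [0,0,28],"rot": [0,0,0]}
  ],
  "hand": 1
}}

```text
time: 8.3
position: [0.6385, 0.0262, 0.3739]
tool_rot: [0.707, 0.707, 0.001, 0.001]
ft_force: [0.2, 0.1, 0.2]
grip_width: 0.0871
grip_force: 0.0
```

```bash
python3 - <<'E'
from h import *
st(); im,k=snap("wrist"); np.save("k3.npy",k,allow_pickle=True)
cv2.imwrite("pics/w3.png",cv2.resize(im[:260,130:450],(0,0),fx=2.3,fy=2.3,interpolation=cv2.INTER_CUBIC)); cv2.imwrite("pics/w3raw.png",im)
E
```

```text
t 8.3 p [0.6385 0.0262 0.3739] yaw_y 0.01 z [ 0.003 -0.    -1.   ] w 0.0871 gf 0.0 f [0.2 0.1 0.2] q [-0.13  0.44  1.23 -0.    1.48 -0.13]
```

View pics/w3.png

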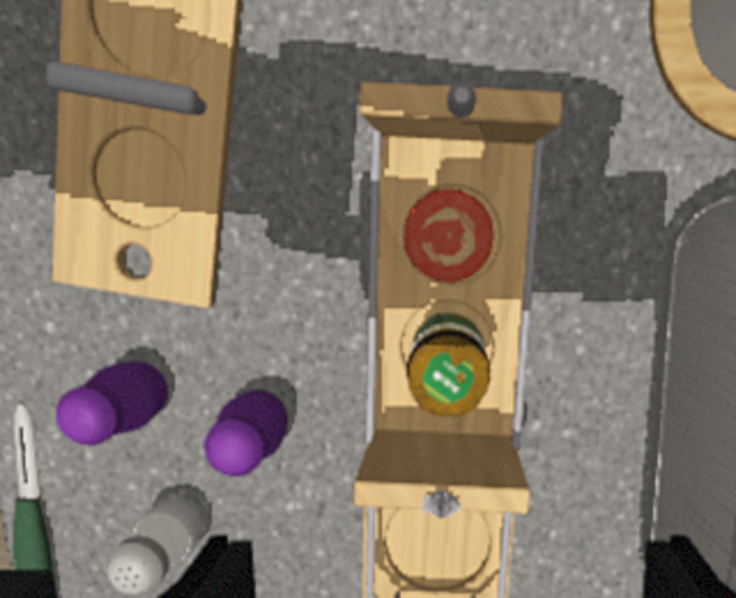

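The jar stands in its recess; pins are visible at (460,100) and (441,501), the bay at (437,540). Computing the rack pose.

```bash
python3 - <<'E'
from h import *
k=np.load("k3.npy",allow_pickle=True).item()
f=lambda u,v,z: ray(k,u/2.3+130,v/2.3,z)
a=[f(460,92,.15),f(461,107,.126),f(441,497,.15),f(441,503,.138)]
print(np.round(a,4))
p=[(361,84),(561,93),(360,122),(559,122)]
q=[(356,487),(528,487),(356,508),(528,512)]
print("panel1",np.round([f(u,v,.126) for u,v in p],4)); print("panel2",np.round([f(u,v,.126) for u,v in q],4))
print("bay",f(437,545,.018),"jars",f(449,235,.114),f(448,373,.113))
print("hole-",f(134,261,.014))
E
```

```text
[[ 0.6433  0.1545  0.15  ]
 [ 0.6442  0.1515  0.126 ]
 [ 0.6348 -0.0274  0.15  ]
 [ 0.6347 -0.0349  0.138 ]]
panel1 [[0.5992 0.1611 0.126 ]
 [0.6892 0.1574 0.126 ]
 [0.5982 0.1452 0.126 ]
 [0.6888 0.1452 0.126 ]]
panel2 [[ 0.5906 -0.0305  0.126 ]
 [ 0.6798 -0.0306  0.126 ]
 [ 0.5902 -0.0422  0.126 ]
 [ 0.6802 -0.0445  0.126 ]]
bay [ 0.63104207 -0.10985834  0.018     ] jars [0.63880199 0.09527291 0.114     ] [0.63831906 0.02683464 0.113     ]
hole- [0.44549669 0.07742016 0.014     ]
```

Request:
{"name": "apply_moves", "arguments": {
  "series": [
    {"offset": [-18,9,0],"rot": [0,0,80]},
    {"offset": [-18,9,0],"rot": [0,0,80]},
    {"offset": [-18,9,0],"rot": [0,0,80]},
    {"offset": [-18,9,0],"rot": [0,0,80]},
    {"offset": [-18,9,0],"rot": [0,0,80]},
    {"offset": [-18,9,0],"rot": [0,0,80]},
    {"offset": [-18,9,0],"rot": [0,0,80]},
    {"offset": [-18,9,0],"rot": [0,0,80]},
    {"offset": [-18,9,0],"rot": [0,0,80]},
    {"offset": [-18,9,0],"rot": [0,0,80]},
    {"offset": [-18,9,0],"rot": [0,0,80]},
    {"offset": [-18,9,0],"rot": [0,0,80]}
  ]
}}

```text
time: 9.55
position: [0.4577, 0.1162, 0.3711]
tool_rot: [0.088, 0.996, -0.0, -0.002]
ft_force: [-0.1, -0.0, -0.7]
grip_width: 0.0871
grip_force: 0.0
```

```bash
python3 - <<'E'
from h import *
st(); im,k=snap("wrist"); np.save("k4.npy",k,allow_pickle=True); print(-np.array(k["R"]).T@k["t"])
cv2.imwrite("pics/w4.png",cv2.resize(im,(0,0),fx=1.25,fy=1.25,interpolation=cv2.INTER_CUBIC)); cv2.imwrite("pics/w4raw.png",im)
spot("wrist","shelf")
E
```

```text
t 9.55 p [0.4577 0.1162 0.3711] yaw_y 79.93 z [-0.003 -0.    -1.   ] w 0.0871 gf 0.0 f [-0.1 -0.  -0.7] q [ 0.01  0.18  1.62  0.    1.35 -1.38]
[0.38017452 0.13000231 0.51193872]
wrist shelf [([0.4595, 0.1714, 0.0011], 0.66)]
```

View pics/w4.png

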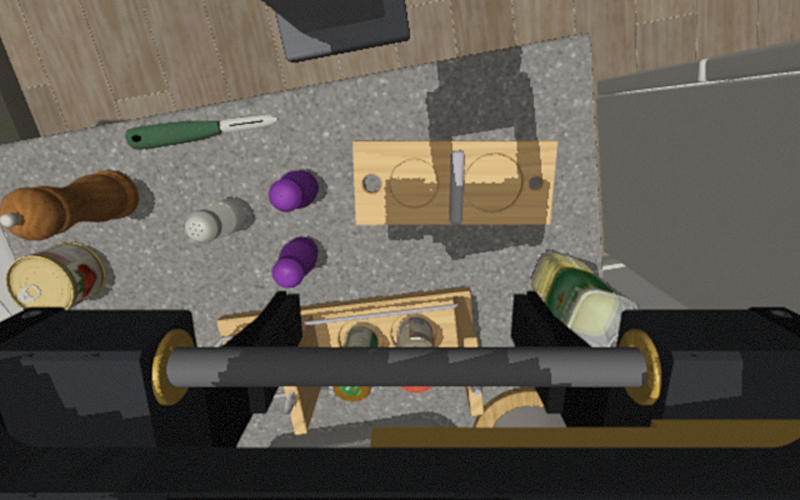

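Shelf with holes at (372,184) and (535,184) and handle at (458,153)–(456,222). Computing its pose.

```bash
python3 - <<'E'
from h import *
k=np.load("k4.npy",allow_pickle=True).item()
f=lambda u,v,z: ray(k,u/1.25,v/1.25,z)
a,b=f(372,183.5,.014),f(535.5,183.5,.014); d=b-a
print("holes",a,b,np.linalg.norm(d),"mid",(a+b)/2,"yaw",np.degrees(np.arctan2(-d[0],d[1])))
c=[f(u,v,.014) for u,v in [(353,141),(558,141),(551,225),(355,224)]]
print("corners",np.round(c,4),"mid",np.mean(c,0)); 
for i,j in [(0,1),(3,2)]:
    e=c[j]-c[i]; print(np.linalg.norm(e),np.degrees(np.arctan2(-e[0],e[1])))
print("handle",f(458.5,152,.05),f(456,222,.05))
im=cv2.imread("pics/w4raw.png")
cv2.imwrite("pics/w4c.png",cv2.resize(im[100:195,270:460],(0,0),fx=4,fy=4,interpolation=cv2.INTER_CUBIC))
E
```

```text
holes [0.44457335 0.07853845 0.014     ] [0.47762782 0.2647397  0.014     ] 0.18911240976863464 mid [0.46110059 0.17163907 0.014     ] yaw -10.066286613492096
corners [[0.3939 0.0669 0.014 ]
 [0.4342 0.294  0.014 ]
 [0.5302 0.2784 0.014 ]
 [0.4883 0.0492 0.014 ]] mid [0.46164658 0.17212249 0.014     ]
0.23069018771400526 -10.067071255941112
0.2330017206275907 -10.365959405704032
handle [0.42332103 0.17831992 0.05      ] [0.49766064 0.16496319 0.05      ]
```

View pics/w4c.png

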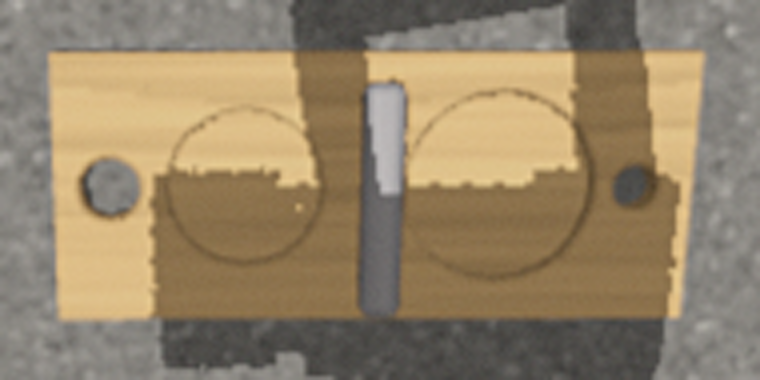

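Request:
{"name": "apply_moves", "arguments": {
  "series": [
    {"offset": [0.33,5.55,-3],"rot": [0,0,0]},
    {"offset": [0.33,5.55,-7],"rot": [0,0,0]},
    {"offset": [0.33,5.55,-12],"rot": [0,0,0]},
    {"offset": [0.33,5.55,-17],"rot": [0,0,0]},
    {"offset": [0.33,5.55,-22],"rot": [0,0,0]},
    {"offset": [0.33,5.55,-26],"rot": [0,0,0]},
    {"offset": [0.33,5.55,-29],"rot": [0,0,0]},
    {"offset": [0.33,5.55,-31],"rot": [0,0,0]},
    {"offset": [0.33,5.55,-32.5],"rot": [0,0,0]},
    {"offset": [0.33,5.55,-32.5],"rot": [0,0,0]},
    {"offset": [0.33,5.55,-32.5],"rot": [0,0,0]}
  ]
}}

```text
time: 10.75
position: [0.4618, 0.1717, 0.0475]
tool_rot: [0.087, 0.996, -0.0, -0.0]
ft_force: [1.0, 0.4, -0.2]
grip_width: 0.0867
grip_force: 0.0
```

Request:
{"name": "apply_moves", "arguments": {
  "series": [
    {"offset": [0,0,0],"rot": [0,0,0]},
    {"offset": [0,0,0],"rot": [0,0,0]},
    {"offset": [0,0,0],"rot": [0,0,0]},
    {"offset": [0,0,0],"rot": [0,0,0]},
    {"offset": [0,0,0],"rot": [0,0,0]},
    {"offset": [0,0,0],"rot": [0,0,0]},
    {"offset": [0,0,0],"rot": [0,0,0]},
    {"offset": [0,0,0],"rot": [0,0,0]},
    {"offset": [0,0,0],"rot": [0,0,0]},
    {"offset": [0,0,0],"rot": [0,0,0]}
  ],
  "hand": 0,
  "newtons": 50
}}

```text
time: 11.75
position: [0.4617, 0.1717, 0.0475]
tool_rot: [0.087, 0.996, -0.0, -0.0]
ft_force: [-1.1, -2.3, 0.1]
grip_width: 0.0152
grip_force: 0.3
```

```bash
python3 - <<'E'
from h import *
st()
E
```

```text
t 11.75 p [0.4617 0.1717 0.0475] yaw_y 80.0 z [-0. -0. -1.] w 0.0152 gf 0.3 f [-1.1 -2.3  0.1] q [ 0.13  0.7   1.91 -0.    0.54 -1.27]
```

The handle is located (fingers just touching it). Before lifting, I'll view the rack from the same relative pose so camera bias cancels.

Request:
{"name": "apply_moves", "arguments": {
  "series": [
    {"offset": [0,0,0],"rot": [0,0,0]},
    {"offset": [0,0,0],"rot": [0,0,0]},
    {"offset": [0,0,0],"rot": [0,0,0]},
    {"offset": [0,0,4],"rot": [0,0,0]},
    {"offset": [0,0,9],"rot": [0,0,0]},
    {"offset": [17.4,-17,44],"rot": [0,0,7.4]},
    {"offset": [17.4,-17,44],"rot": [0,0,7.4]},
    {"offset": [17.4,-17,44],"rot": [0,0,7.4]},
    {"offset": [17.4,-17,44],"rot": [0,0,7.4]},
    {"offset": [17.4,-17,44],"rot": [0,0,7.4]},
    {"offset": [17.4,-17,44],"rot": [0,0,7.4]},
    {"offset": [17.4,-17,44],"rot": [0,0,7.4]},
    {"offset": [17.4,-17,44],"rot": [0,0,7.4]},
    {"offset": [17.4,-17,44],"rot": [0,0,7.4]},
    {"offset": [17.4,-17,44],"rot": [0,0,7.4]},
    {"offset": [17.4,-17,44],"rot": [0,0,7.4]},
    {"offset": [17.4,-17,44],"rot": [0,0,7.4]},
    {"offset": [17.4,-17,44],"rot": [0,0,7.4]}
  ],
  "hand": 1
}}

```text
time: 13.55
position: [0.6346, 0.0027, 0.4856]
tool_rot: [0.022, 1.0, 0.0, -0.002]
ft_force: [0.4, 0.6, 1.3]
grip_width: 0.0867
grip_force: 0.0
```

```bash
python3 - <<'E'
from h import *
st(); im,k=snap("wrist"); np.save("k5.npy",k,allow_pickle=True)
r=np.array([.6395,.0575]); y=np.array([.0455,.999])
px=[proj(k,[*(r+s*.095*y),z]) for s in (1,-1) for z in (.126,.15)]; print(np.round(px,1))
cv2.imwrite("pics/w5raw.png",im)
c=np.mean(px,0).astype(int); u,v=c[0]-120,max(c[1]-70,0); print(u,v)
cv2.imwrite("pics/w5.png",cv2.resize(im[v:v+140,u:u+240],(0,0),fx=3.3,fy=3.3,interpolation=cv2.INTER_CUBIC))
E
```

```text
t 13.55 p [0.6346 0.0027 0.4856] yaw_y 87.46 z [-0.004  0.001 -1.   ] w 0.0867 gf 0.0 f [0.4 0.6 1.3] q [-0.17  0.39  1.02  0.    1.74 -1.7 ]
[[427.1 152.8]
 [432.  155.6]
 [297.  152.7]
 [295.7 155.5]]
242 84
```

View pics/w5.png

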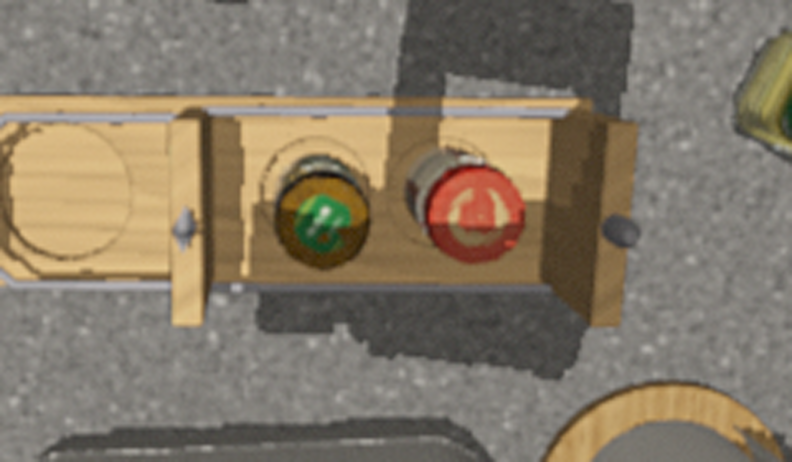

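```bash
python3 - <<'E'
from h import *
k=np.load("k5.npy",allow_pickle=True).item()
f=lambda u,v,z: ray(k,u/3.3+242,v/3.3+84,z)
a,b=f(620,230,.138),f(183.5,227.5,.138); d=a-b
print(a,b,np.linalg.norm(d),(a+b)/2,np.degrees(np.arctan2(-d[0],d[1])))
for q in ([(610,121),(637,121),(617,325),(590,325)],[(171,117),(203,117),(203,325),(171,325)]):
    c=np.array([f(u,v,.126) for u,v in q]); print(np.round(c,4).tolist(),c.mean(0))
E
```

```text
[0.64313775 0.15293569 0.138     ] [ 0.63364839 -0.03553581  0.138     ] 0.18871024111000123 [0.63839307 0.05869994 0.138     ] -2.8823544774986485
[[0.5977, 0.1503, 0.126], [0.5982, 0.1619, 0.126], [0.6887, 0.157, 0.126], [0.6882, 0.1447, 0.126]] [0.64317387 0.15347414 0.126     ]
[[0.5876, -0.0388, 0.126], [0.5882, -0.025, 0.126], [0.6803, -0.0307, 0.126], [0.6797, -0.0452, 0.126]] [ 0.6339326  -0.03490001  0.126     ]
```

Rack origin (0.6386,0.0587), yaw −2.75°. Back to grasp the shelf.

Request:
{"name": "apply_moves", "arguments": {
  "series": [
    {"offset": [-17.3,16.9,-34],"rot": [0,0,-7.4]},
    {"offset": [-17.3,16.9,-34],"rot": [0,0,-7.4]},
    {"offset": [-17.3,16.9,-34],"rot": [0,0,-7.4]},
    {"offset": [-17.3,16.9,-34],"rot": [0,0,-7.4]},
    {"offset": [-17.3,16.9,-34],"rot": [0,0,-7.4]},
    {"offset": [-17.3,16.9,-34],"rot": [0,0,-7.4]},
    {"offset": [-17.3,16.9,-34],"rot": [0,0,-7.4]},
    {"offset": [-17.3,16.9,-34],"rot": [0,0,-7.4]},
    {"offset": [-17.3,16.9,-34],"rot": [0,0,-7.4]},
    {"offset": [-17.3,16.9,-34],"rot": [0,0,-7.4]},
    {"offset": [-17.3,16.9,-34],"rot": [0,0,-7.4]},
    {"offset": [-17.3,16.9,-38],"rot": [0,0,-7.4]},
    {"offset": [-17.3,16.9,-42],"rot": [0,0,-7.4]},
    {"offset": [-17.3,16.9,-44.1],"rot": [0,0,-7.4]},
    {"offset": [-17.3,16.9,-44.1],"rot": [0,0,-7.4]},
    {"offset": [-17.3,16.9,-44.1],"rot": [0,0,-7.4]}
  ]
}}

```text
time: 15.2
position: [0.4646, 0.1704, 0.0476]
tool_rot: [0.088, 0.996, 0.0, 0.001]
ft_force: [-0.3, -0.6, -0.9]
grip_width: 0.087
grip_force: 0.0
```

Request:
{"name": "apply_moves", "arguments": {
  "series": [
    {"offset": [0,0,0],"rot": [0,0,0]},
    {"offset": [0,0,0],"rot": [0,0,0]},
    {"offset": [0,0,0],"rot": [0,0,0]},
    {"offset": [0,0,0],"rot": [0,0,0]},
    {"offset": [0,0,0],"rot": [0,0,0]},
    {"offset": [0,0,0],"rot": [0,0,0]},
    {"offset": [0,0,0],"rot": [0,0,0]},
    {"offset": [0,0,0],"rot": [0,0,0]},
    {"offset": [0,0,0],"rot": [0,0,0]},
    {"offset": [0,0,0],"rot": [0,0,0]},
    {"offset": [0,0,0],"rot": [0,0,0]},
    {"offset": [0,0,0],"rot": [0,0,0]}
  ],
  "hand": 0,
  "newtons": 50
}}

```text
time: 16.4
position: [0.4627, 0.1708, 0.0465]
tool_rot: [0.087, 0.996, 0.0, -0.0]
ft_force: [-0.2, 0.9, -0.7]
grip_width: 0.0131
grip_force: 50.0
```

```bash
python3 - <<'E'
from h import *
st()
E
```

```text
t 16.4 p [0.4627 0.1708 0.0465] yaw_y 80.0 z [-0.  0. -1.] w 0.0131 gf 50.0 f [-0.2  0.9 -0.7] q [ 0.13  0.7   1.91  0.    0.54 -1.27]
```

Request:
{"name": "apply_moves", "arguments": {
  "series": [
    {"offset": [0,0,2],"rot": [0,0,0]},
    {"offset": [0,0,5],"rot": [0,0,0]},
    {"offset": [0,0,9],"rot": [0,0,0]},
    {"offset": [0,-3,13],"rot": [0,0,1]},
    {"offset": [0,-6,17],"rot": [0,0,3]},
    {"offset": [0,-9,20],"rot": [0,0,5]},
    {"offset": [2,-11.2,22],"rot": [0,0,7.2]},
    {"offset": [6,-11.2,22],"rot": [0,0,7.2]},
    {"offset": [10,-11.2,22],"rot": [0,0,7.2]},
    {"offset": [14,-11.2,22],"rot": [0,0,7.2]},
    {"offset": [17,-11.2,22],"rot": [0,0,7.2]},
    {"offset": [17.8,-11.2,22],"rot": [0,0,7.2]},
    {"offset": [17.8,-11.2,22],"rot": [0,0,7.2]},
    {"offset": [17.8,-11.2,20],"rot": [0,0,7.2]},
    {"offset": [17.8,-11.2,17.5],"rot": [0,0,7.2]},
    {"offset": [17.8,-11.2,16],"rot": [0,0,7.2]},
    {"offset": [17.8,-11.2,16],"rot": [0,0,7.2]},
    {"offset": [17.8,-11.2,16],"rot": [0,0,7.2]},
    {"offset": [17.8,-11.2,16],"rot": [0,0,7.2]},
    {"offset": [17.8,-11.2,16],"rot": [0,0,7.2]}
  ]
}}

```text
time: 18.4
position: [0.6412, 0.0587, 0.208]
tool_rot: [0.024, 1.0, -0.0, 0.001]
ft_force: [0.5, -0.4, -3.4]
grip_width: 0.0136
grip_force: 50.0
```

```bash
python3 - <<'E'
from h import *
st(); im,k=snap("scene"); 
c=proj(k,[.64,.058,.14]).astype(int); print(c)
v,u=max(c[1]-70,0),c[0]-120
a=cv2.resize(im[v:v+140,u:u+240],(0,0),fx=3.3,fy=3.3,interpolation=cv2.INTER_CUBIC)
cv2.imwrite("pics/s6.png",a)
E
```

```text
t 18.4 p [0.6412 0.0587 0.208 ] yaw_y 87.21 z [ 0.002 -0.    -1.   ] w 0.0136 gf 50.0 f [ 0.5 -0.4 -3.4] q [-0.08  0.59  1.42 -0.    1.13 -1.6 ]
[260 161]
```

View pics/s6.png

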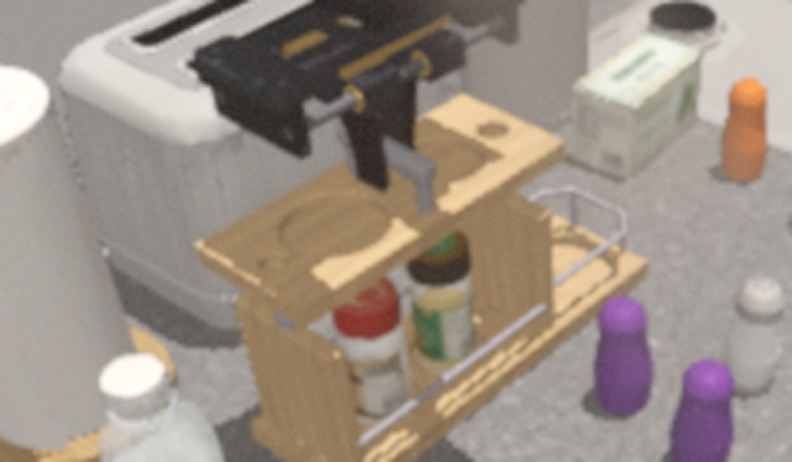

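The shelf hangs level over the rack, both ends aligned with the panels. Lowering in stages.

Request:
{"name": "apply_moves", "arguments": {
  "series": [
    {"offset": [-0.05,0,-0.6],"rot": [0,0,0]},
    {"offset": [-0.05,0,-1.2],"rot": [0,0,0]},
    {"offset": [-0.05,0,-1.6],"rot": [0,0,0]},
    {"offset": [-0.05,0,-2.0],"rot": [0,0,0]},
    {"offset": [-0.05,0,-2.0],"rot": [0,0,0]},
    {"offset": [-0.05,0,-2.0],"rot": [0,0,0]}
  ]
}}

```text
time: 19.05
position: [0.6402, 0.0587, 0.1863]
tool_rot: [0.024, 1.0, 0.0, -0.0]
ft_force: [0.2, -0.3, -2.9]
grip_width: 0.0134
grip_force: 50.0
```

```bash
python3 - <<'E'
from h import *
st(); print(get_obs()["moment"])
E
```

```text
t 19.05 p [0.6402 0.0587 0.1863] yaw_y 87.2 z [-0.  0. -1.] w 0.0134 gf 50.0 f [ 0.2 -0.3 -2.9] q [-0.08  0.62  1.44 -0.    1.08 -1.6 ]
[ 0.08847864 -0.11822567 -0.03320666]
```

Request:
{"name": "apply_moves", "arguments": {
  "series": [
    {"offset": [0,0,-0.4],"rot": [0,0,0]},
    {"offset": [0,0,-0.8],"rot": [0,0,0]},
    {"offset": [0,0,-1.1],"rot": [0,0,0]},
    {"offset": [0,0,-1.3],"rot": [0,0,0]},
    {"offset": [0,0,-1.3],"rot": [0,0,0]},
    {"offset": [0,0,-1.3],"rot": [0,0,0]}
  ]
}}

```text
time: 19.65
position: [0.6403, 0.0587, 0.1735]
tool_rot: [0.024, 1.0, -0.0, -0.0]
ft_force: [-0.6, -0.1, -3.7]
grip_width: 0.0135
grip_force: 50.0
```

```bash
python3 - <<'E'
from h import *
st(); print(get_obs()["moment"])
E
```

```text
t 19.65 p [0.6403 0.0587 0.1735] yaw_y 87.2 z [-0. -0. -1.] w 0.0135 gf 50.0 f [-0.6 -0.1 -3.7] q [-0.08  0.63  1.45 -0.    1.06 -1.6 ]
[ 0.14110918 -0.1645911   0.01975944]
```

Request:
{"name": "apply_moves", "arguments": {
  "series": [
    {"offset": [0,0,-0.1],"rot": [0,0,0]},
    {"offset": [0,0,-0.1],"rot": [0,0,0]}
  ]
}}

```text
time: 19.85
position: [0.6403, 0.0587, 0.1726]
tool_rot: [0.024, 1.0, -0.0, 0.0]
ft_force: [-0.1, 0.0, -3.0]
grip_width: 0.0134
grip_force: 50.0
```

Request:
{"name": "apply_moves", "arguments": {
  "series": [
    {"offset": [0,0,0],"rot": [0,0,0]},
    {"offset": [0,0,0],"rot": [0,0,0]},
    {"offset": [0,0,0],"rot": [0,0,0]},
    {"offset": [0,0,0],"rot": [0,0,0]},
    {"offset": [0,0,0],"rot": [0,0,0]},
    {"offset": [0,0,2],"rot": [0,0,0]},
    {"offset": [0,0,5],"rot": [0,0,0]},
    {"offset": [0,0,9],"rot": [0,0,0]},
    {"offset": [-18.8,-15.6,13],"rot": [0,0,-90]},
    {"offset": [-18.8,-15.6,13],"rot": [0,0,-90]},
    {"offset": [-18.8,-15.6,13],"rot": [0,0,-90]},
    {"offset": [-18.8,-15.6,13],"rot": [0,0,-90]},
    {"offset": [-18.8,-15.6,13],"rot": [0,0,-90]},
    {"offset": [-18.8,-15.6,13],"rot": [0,0,-90]},
    {"offset": [-18.8,-15.6,13],"rot": [0,0,-90]},
    {"offset": [-18.8,-15.6,13],"rot": [0,0,-90]},
    {"offset": [-18.8,-15.6,13],"rot": [0,0,-90]},
    {"offset": [-18.8,-15.6,13],"rot": [0,0,-90]},
    {"offset": [-18.8,-15.6,13],"rot": [0,0,-90]},
    {"offset": [-18.8,-15.6,13],"rot": [0,0,-90]}
  ],
  "hand": 1
}}

```text
time: 21.85
position: [0.4522, -0.0973, 0.3027]
tool_rot: [0.724, 0.69, 0.0, 0.0]
ft_force: [0.7, 0.7, -0.4]
grip_width: 0.0868
grip_force: 0.0
```

```bash
python3 - <<'E'
from h import *
st(); im,k=snap("wrist"); spot("wrist","salt","mill","tin"); np.save("k7.npy",k,allow_pickle=True); print(np.round(-np.array(k["R"]).T@k["t"],3),proj(k,[.4525,-.097,.09]))
s,ks=snap("scene"); s=s[90:250,140:400]; s=cv2.resize(s,(488,300),interpolation=cv2.INTER_CUBIC)
w=cv2.resize(im[0:300,:],(640,300))[:,160:460]
cv2.imwrite("pics/m7.png",np.hstack([s,w]))
E
```

```text
t 21.85 p [ 0.4522 -0.0973  0.3027] yaw_y -2.79 z [ 0. -0. -1.] w 0.0868 gf 0.0 f [ 0.7  0.7 -0.4] q [-0.45  0.23  1.75  0.    1.16 -0.41]
wrist salt [([0.6, -0.3314, 0.0028], 0.86), ([0.4347, -0.0094, -0.005], 0.64), ([0.5178, -0.0241, -0.0031], 0.61), ([0.4484, -0.0993, -0.0054], 0.58)]
wrist mill [([0.4066, -0.2315, -0.0015], 0.9)]
wrist tin [([0.4865, -0.3086, 0.0033], 0.85)]
[ 0.455 -0.019  0.443] [325.81512589 171.27716178]
```

View pics/m7.png

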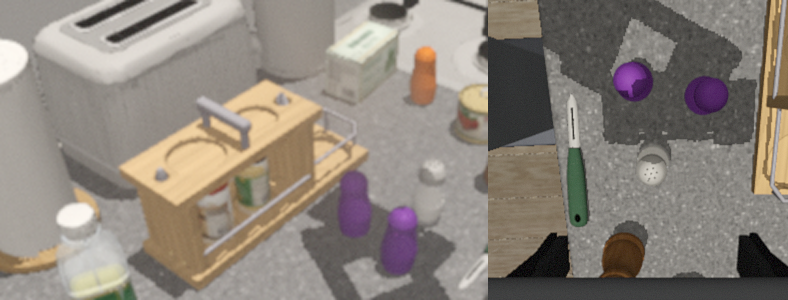

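The shelf is seated with both pins through its holes. The white salt is at wrist px (324,173), the purple ones at (304,80) and (378,95).

Request:
{"name": "apply_moves", "arguments": {
  "series": [
    {"offset": [-0.1,0,-5],"rot": [0,0,0]},
    {"offset": [-0.1,0,-10],"rot": [0,0,0]},
    {"offset": [-0.1,0,-15],"rot": [0,0,0]},
    {"offset": [-0.1,0,-19],"rot": [0,0,0]},
    {"offset": [-0.1,0,-22],"rot": [0,0,0]},
    {"offset": [-0.1,0,-24],"rot": [0,0,0]},
    {"offset": [-0.1,0,-24.9],"rot": [0,0,0]},
    {"offset": [-0.1,0,-24.9],"rot": [0,0,0]},
    {"offset": [-0.1,0,-24.9],"rot": [0,0,0]}
  ]
}}

```text
time: 23.0
position: [0.4518, -0.0975, 0.0541]
tool_rot: [0.724, 0.69, 0.0, 0.001]
ft_force: [0.5, -0.8, 0.0]
grip_width: 0.0871
grip_force: 0.0
```

Request:
{"name": "apply_moves", "arguments": {
  "series": [
    {"offset": [0,0,0],"rot": [0,0,0]},
    {"offset": [0,0,0],"rot": [0,0,0]},
    {"offset": [0,0,0],"rot": [0,0,0]},
    {"offset": [0,0,0],"rot": [0,0,0]},
    {"offset": [0,0,0],"rot": [0,0,0]},
    {"offset": [0,0,0],"rot": [0,0,0]},
    {"offset": [0,0,0],"rot": [0,0,0]},
    {"offset": [0,0,0],"rot": [0,0,0]}
  ],
  "hand": 0,
  "newtons": 20
}}

```text
time: 23.8
position: [0.4513, -0.0973, 0.0535]
tool_rot: [0.724, 0.69, 0.0, 0.0]
ft_force: [0.7, -0.2, 0.9]
grip_width: 0.0399
grip_force: 19.8
```

Width 39.9 mm against the 44 mm expected, so I'll check that grasp.

```bash
python3 - <<'E'
from h import *
st()
s,ks=snap("scene"); spot("scene","salt")
c=proj(ks,[.4513,-.0973,.05]).astype(int); print(c)
u,v=c[0]-60,c[1]-50
a=cv2.resize(s[v:v+100,u:u+120],(600,500),interpolation=cv2.INTER_CUBIC)
cv2.imwrite("pics/s8.png",a)
E
```

```text
t 23.8 p [ 0.4513 -0.0973  0.0535] yaw_y -2.8 z [ 0.  0. -1.] w 0.0399 gf 19.8 f [ 0.7 -0.2  0.9] q [-0.46  0.67  1.98  0.    0.49 -0.41]
scene salt [([0.5135, -0.0248, -0.0024], 0.93), ([0.4366, -0.0056, -0.0002], 0.74), ([0.4518, -0.0955, -0.0012], 0.58)]
[369 189]
```

View pics/s8.png

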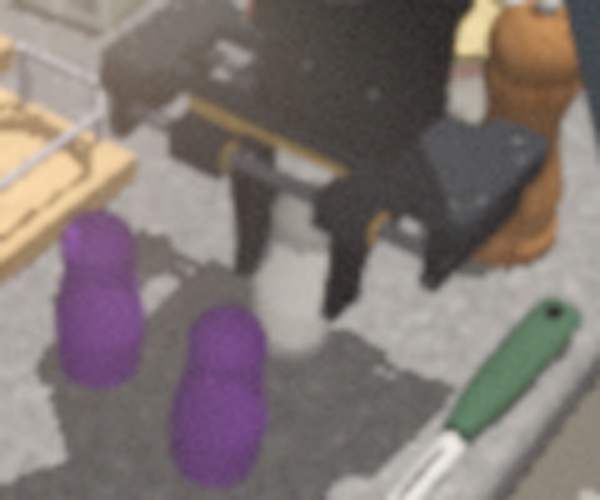

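The salt is upright between the pads (slightly waisted body), so the grasp holds. Carrying it to the narrow recess.

Request:
{"name": "apply_moves", "arguments": {
  "series": [
    {"offset": [0,0,4],"rot": [0,0,0]},
    {"offset": [0,0,9],"rot": [0,0,0]},
    {"offset": [0,0,14],"rot": [0,0,0]},
    {"offset": [0,0,19],"rot": [0,0,0]},
    {"offset": [4,2.4,22],"rot": [0,0,0]},
    {"offset": [8,4.8,22],"rot": [0,0,0]},
    {"offset": [12,7.2,22],"rot": [0,0,0]},
    {"offset": [16,9.5,22],"rot": [0,0,0]},
    {"offset": [18.5,11,22],"rot": [0,0,0]},
    {"offset": [18.5,11,22],"rot": [0,0,0]},
    {"offset": [18.5,11,20],"rot": [0,0,0]},
    {"offset": [18.5,11,17.5],"rot": [0,0,0]},
    {"offset": [18.5,11,15.5],"rot": [0,0,0]},
    {"offset": [18.5,11,14.2],"rot": [0,0,0]},
    {"offset": [18.5,11,13.5],"rot": [0,0,0]},
    {"offset": [18.5,11,13.3],"rot": [0,0,0]},
    {"offset": [18.5,11,13.3],"rot": [0,0,0]},
    {"offset": [18.5,11,13.3],"rot": [0,0,0]}
  ]
}}

```text
time: 25.7
position: [0.6369, 0.0125, 0.1876]
tool_rot: [0.724, 0.69, 0.001, 0.001]
ft_force: [-0.1, 0.3, -1.0]
grip_width: 0.0401
grip_force: 19.7
```

```bash
python3 - <<'E'
from h import *
st()
E
```

```text
t 25.7 p [0.6369 0.0125 0.1876] yaw_y -2.8 z [ 0.002 -0.    -1.   ] w 0.0401 gf 19.7 f [-0.1  0.3 -1. ] q [-0.16  0.61  1.46 -0.    1.08 -0.11]
```

Request:
{"name": "apply_moves", "arguments": {
  "series": [
    {"offset": [0,0,-0.15],"rot": [0,0,0]},
    {"offset": [0,0,-0.15],"rot": [0,0,0]},
    {"offset": [0,0,-0.15],"rot": [0,0,0]}
  ]
}}

```text
time: 26.0
position: [0.6365, 0.0127, 0.1856]
tool_rot: [0.724, 0.69, 0.0, 0.0]
ft_force: [0.1, -0.2, 0.3]
grip_width: 0.04
grip_force: 19.8
```

Request:
{"name": "apply_moves", "arguments": {
  "series": [
    {"offset": [0,0,0],"rot": [0,0,0]},
    {"offset": [0,0,0],"rot": [0,0,0]},
    {"offset": [0,0,0],"rot": [0,0,0]},
    {"offset": [0,0,0],"rot": [0,0,0]},
    {"offset": [0,0,0],"rot": [0,0,0]},
    {"offset": [0,0,4],"rot": [0,0,0]},
    {"offset": [0,0,9],"rot": [0,0,0]},
    {"offset": [0,0,13],"rot": [0,0,0]},
    {"offset": [0,0,17],"rot": [0,0,0]},
    {"offset": [-23.2,-24.4,18],"rot": [0,0,0]},
    {"offset": [-23.2,-24.4,18],"rot": [0,0,0]},
    {"offset": [-23.2,-24.4,18],"rot": [0,0,0]},
    {"offset": [-23.2,-24.4,18],"rot": [0,0,0]},
    {"offset": [-23.2,-24.4,18],"rot": [0,0,0]},
    {"offset": [-23.2,-24.4,18],"rot": [0,0,0]},
    {"offset": [-23.2,-24.4,18],"rot": [0,0,0]},
    {"offset": [-23.2,-24.4,18],"rot": [0,0,0]},
    {"offset": [-23.2,-24.4,18],"rot": [0,0,0]}
  ],
  "hand": 1
}}

```text
time: 27.8
position: [0.404, -0.2316, 0.3652]
tool_rot: [0.725, 0.689, 0.0, 0.0]
ft_force: [1.2, 1.0, 0.5]
grip_width: 0.0869
grip_force: 0.0
```

```bash
python3 - <<'E'
from h import *
st(); im,k=snap("wrist"); spot("wrist","mill","tin"); print(proj(k,[.404,-.231,.15]))
s,ks=snap("scene"); spot("scene","mill","salt","oil"); s=s[90:250,140:400]; s=cv2.resize(s,(488,300),interpolation=cv2.INTER_CUBIC)
w=cv2.resize(im[0:300,:],(640,300))[:,160:460]
cv2.imwrite("pics/m9.png",np.hstack([s,w]))
E
```

```text
t 27.8 p [ 0.404  -0.2316  0.3652] yaw_y -2.94 z [ 0.001  0.    -1.   ] w 0.0869 gf 0.0 f [1.2 1.  0.5] q [-0.76  0.17  1.64  0.    1.33 -0.71]
wrist mill [([0.4085, -0.2292, -0.0004], 0.97)]
wrist tin [([0.4858, -0.3103, -0.0003], 0.59)]
[325.44647822 170.5657009 ]
scene mill [([0.4026, -0.2319, 0.0013], 0.7)]
scene salt [([0.6372, 0.0148, 0.1297], 0.86), ([0.4341, -0.007, -0.0029], 0.69), ([0.6, -0.3313, -0.0016], 0.62), ([0.5129, -0.0283, -0.0022], 0.61)]
scene oil [([0.6025, 0.2862, 0.0005], 0.63)]
```

View pics/m9.png

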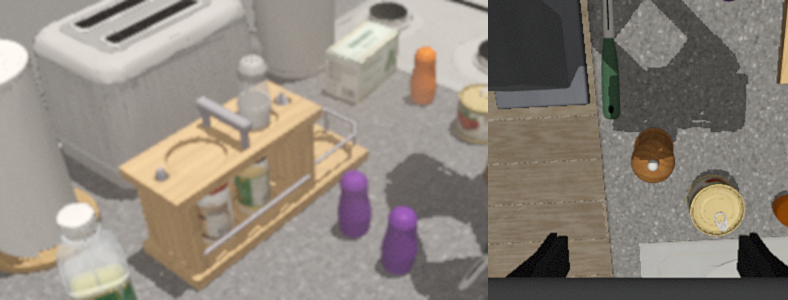

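The salt stands in the narrow recess. The mill's button is at wrist px (324,167), the tin at (388,210) clear.

Request:
{"name": "apply_moves", "arguments": {
  "series": [
    {"offset": [0,0.25,-5],"rot": [0,0,0]},
    {"offset": [0,0.25,-10],"rot": [0,0,0]},
    {"offset": [0,0.25,-15],"rot": [0,0,0]},
    {"offset": [0,0.25,-19],"rot": [0,0,0]},
    {"offset": [0,0.25,-22],"rot": [0,0,0]},
    {"offset": [0,0.25,-23.8],"rot": [0,0,0]},
    {"offset": [0,0.25,-23.8],"rot": [0,0,0]},
    {"offset": [0,0.25,-23.8],"rot": [0,0,0]}
  ]
}}

```text
time: 28.95
position: [0.4047, -0.2287, 0.1271]
tool_rot: [0.724, 0.69, -0.0, -0.0]
ft_force: [0.1, -0.2, 0.9]
grip_width: 0.0873
grip_force: 0.0
```

Request:
{"name": "apply_moves", "arguments": {
  "series": [
    {"offset": [0,0,0],"rot": [0,0,0]},
    {"offset": [0,0,0],"rot": [0,0,0]},
    {"offset": [0,0,0],"rot": [0,0,0]},
    {"offset": [0,0,0],"rot": [0,0,0]},
    {"offset": [0,0,0],"rot": [0,0,0]},
    {"offset": [0,0,0],"rot": [0,0,0]},
    {"offset": [0,0,0],"rot": [0,0,0]},
    {"offset": [0,0,0],"rot": [0,0,0]}
  ],
  "hand": 0,
  "newtons": 25
}}

```text
time: 29.75
position: [0.4042, -0.2288, 0.1272]
tool_rot: [0.724, 0.69, -0.0, -0.0]
ft_force: [-0.4, -0.0, 4.7]
grip_width: 0.0475
grip_force: 25.0
```

Request:
{"name": "apply_moves", "arguments": {
  "series": [
    {"offset": [0,0,3],"rot": [0,0,0]},
    {"offset": [0,0,7],"rot": [0,0,0]},
    {"offset": [0,0,12],"rot": [0,0,0]},
    {"offset": [0,0,17],"rot": [0,0,0]},
    {"offset": [0,0,22],"rot": [0,0,0]},
    {"offset": [3,4,25],"rot": [0,0,0]},
    {"offset": [5.5,7.7,25],"rot": [0,0,0]},
    {"offset": [8,11.2,25],"rot": [0,0,0]},
    {"offset": [10.5,14.7,25],"rot": [0,0,0]},
    {"offset": [13,18.2,25],"rot": [0,0,0]},
    {"offset": [15.5,21.7,25],"rot": [0,0,0]},
    {"offset": [18,25.3,25],"rot": [0,0,0]},
    {"offset": [20.5,28.8,25],"rot": [0,0,0]},
    {"offset": [22.5,31.6,25],"rot": [0,0,0]},
    {"offset": [23.7,33.3,25],"rot": [0,0,0]},
    {"offset": [23.7,33.3,25],"rot": [0,0,0]},
    {"offset": [23.7,33.3,22],"rot": [0,0,0]},
    {"offset": [23.7,33.3,19],"rot": [0,0,0]},
    {"offset": [23.7,33.3,17],"rot": [0,0,0]},
    {"offset": [23.7,33.3,17],"rot": [0,0,0]}
  ]
}}

```text
time: 31.75
position: [0.6381, 0.1033, 0.2926]
tool_rot: [0.724, 0.689, -0.004, -0.003]
ft_force: [-0.7, 0.5, -1.5]
grip_width: 0.0475
grip_force: 25.0
```

```bash
python3 - <<'E'
from h import *
st(); s,k=snap("scene"); spot("scene","mill")
cv2.imwrite("pics/s10.png",cv2.resize(s[60:240,150:390],(720,540),interpolation=cv2.INTER_CUBIC))
E
```

```text
t 31.75 p [0.6381 0.1033 0.2926] yaw_y -2.85 z [-0.01 -0.   -1.  ] w 0.0475 gf 25.0 f [-0.7  0.5 -1.5] q [-0.01  0.52  1.31 -0.    1.32  0.04]
scene mill [([0.6344, 0.0985, 0.1666], 0.83)]
```

View pics/s10.png

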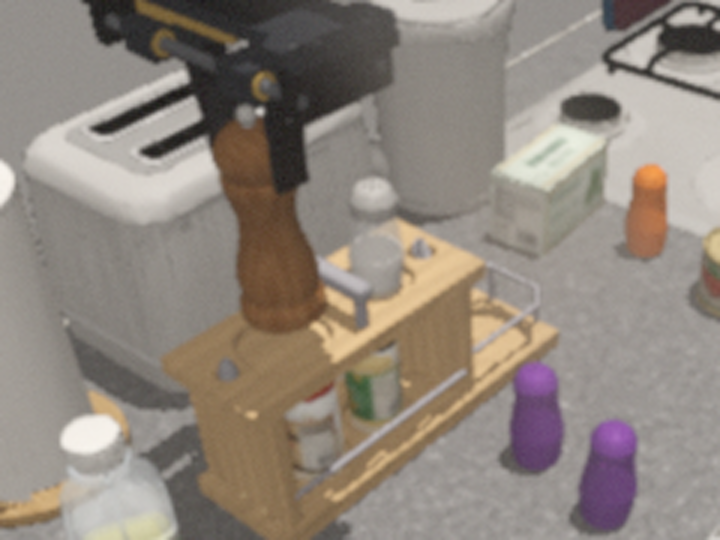

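```bash
python3 - <<'E'
from h import *
k=vision.calibration("scene"); st()
for z in (.1654,.1654+.1,.1654+.15):
    p=proj(k,[.6408,.1033,z]); print((p-[150,60])*3)
snap("top"); spot("top","mill"); snap("scene"); spot("scene","mill"); st()
E
```

```text
t 31.85 p [0.6409 0.1035 0.2969] yaw_y -2.84 z [-0.001 -0.    -1.   ] w 0.0474 gf 25.0 f [ 0.4 -0.3 -1.2] q [-0.01  0.51  1.31 -0.    1.32  0.04]
[281.6347747  306.15921141]
[259.57350919 176.46710772]
[246.83398569 101.57495787]
top mill [([0.64, 0.1027, 0.1675], 0.67)]
scene mill [([0.6394, 0.1004, 0.1714], 0.71)]
t 32.05 p [0.642  0.104  0.2988] yaw_y -2.81 z [ 0.003 -0.    -1.   ] w 0.0474 gf 25.0 f [ 0.6 -0.9 -1.6] q [-0.01  0.51  1.3  -0.    1.32  0.04]
```

The mill hangs upright over the wide recess (lean matches perspective). Lowering.

Request:
{"name": "apply_moves", "arguments": {
  "series": [
    {"offset": [0,0,-1],"rot": [0,0,0]},
    {"offset": [0,0,-2],"rot": [0,0,0]},
    {"offset": [0,0,-2.8],"rot": [0,0,0]},
    {"offset": [0,0,-3.3],"rot": [0,0,0]},
    {"offset": [0,0,-3.65],"rot": [0,0,0]},
    {"offset": [0,0,-3.65],"rot": [0,0,0]},
    {"offset": [0,0,-3.65],"rot": [0,0,0]},
    {"offset": [0,0,-3.65],"rot": [0,0,0]}
  ]
}}

```text
time: 32.85
position: [0.6414, 0.1043, 0.2608]
tool_rot: [0.724, 0.69, 0.0, 0.0]
ft_force: [0.9, 1.0, -1.0]
grip_width: 0.0477
grip_force: 25.0
```

```bash
python3 - <<'E'
from h import *
st()
E
```

```text
t 32.85 p [0.6414 0.1043 0.2608] yaw_y -2.8 z [ 0.001  0.    -1.   ] w 0.0477 gf 25.0 f [ 0.9  1.  -1. ] q [-0.01  0.55  1.35  0.    1.25  0.04]
```

Request:
{"name": "apply_moves", "arguments": {
  "series": [
    {"offset": [0,0,-0.15],"rot": [0,0,0]},
    {"offset": [0,0,-0.15],"rot": [0,0,0]},
    {"offset": [0,0,-0.15],"rot": [0,0,0]}
  ]
}}

```text
time: 33.15
position: [0.6415, 0.1042, 0.2595]
tool_rot: [0.724, 0.69, 0.0, 0.0]
ft_force: [0.3, -0.7, 0.8]
grip_width: 0.0477
grip_force: 25.0
```

Request:
{"name": "apply_moves", "arguments": {
  "series": [
    {"offset": [0,0,0],"rot": [0,0,0]},
    {"offset": [0,0,0],"rot": [0,0,0]},
    {"offset": [0,0,0],"rot": [0,0,0]},
    {"offset": [0,0,0],"rot": [0,0,0]},
    {"offset": [0,0,0],"rot": [0,0,0]},
    {"offset": [0,0,3],"rot": [0,0,0]},
    {"offset": [0,0,7],"rot": [0,0,0]},
    {"offset": [0,0,11],"rot": [0,0,0]},
    {"offset": [-4,17.9,14],"rot": [0,0,0]},
    {"offset": [-4,17.9,14],"rot": [0,0,0]},
    {"offset": [-4,17.9,14],"rot": [0,0,0]},
    {"offset": [-4,17.9,14],"rot": [0,0,0]},
    {"offset": [-4,17.9,14],"rot": [0,0,0]},
    {"offset": [-4,17.9,14],"rot": [0,0,0]},
    {"offset": [-4,17.9,14],"rot": [0,0,0]},
    {"offset": [-4,17.9,14],"rot": [0,0,0]}
  ],
  "hand": 1
}}

```text
time: 34.75
position: [0.6017, 0.2817, 0.3986]
tool_rot: [0.725, 0.689, -0.0, -0.0]
ft_force: [-0.4, 0.2, -0.9]
grip_width: 0.0868
grip_force: 0.0
```

```bash
python3 - <<'E'
from h import *
st(); im,k=snap("wrist"); spot("wrist","oil","mill"); print(proj(k,[.601,.283,.205]))
s,ks=snap("scene"); spot("scene","mill","salt","oil"); s=s[90:250,140:400]; s=cv2.resize(s,(488,300),interpolation=cv2.INTER_CUBIC)
w=cv2.resize(im[0:300,:],(640,300))[:,160:460]
cv2.imwrite("pics/m11.png",np.hstack([s,w]))
E
```

```text
t 34.75 p [0.6017 0.2817 0.3986] yaw_y -2.92 z [-0.001 -0.001 -1.   ] w 0.0868 gf 0.0 f [-0.4  0.2 -0.9] q [ 0.27  0.47  1.11 -0.    1.56  0.32]
wrist oil [([0.6004, 0.2787, -0.001], 0.91)]
wrist mill []
[325.09364661 174.40880734]
scene mill [([0.6419, 0.098, 0.1306], 0.61)]
scene salt [([0.5136, -0.0262, -0.0011], 0.96), ([0.5975, -0.3294, -0.0018], 0.81), ([0.6374, 0.015, 0.132], 0.58), ([0.4341, -0.0081, -0.0011], 0.58)]
scene oil [([0.599, 0.2829, -0.0014], 0.76), ([0.6363, 0.014, 0.131], 0.38)]
```

View pics/m11.png

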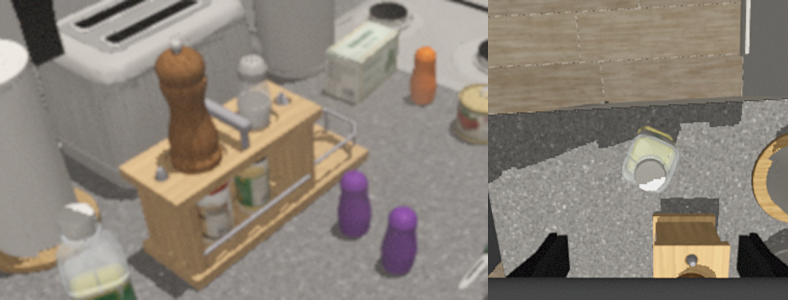

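The mill stands in the wide recess. The oil cap is at wrist px (323,175) → (0.600,0.2825). Gripping it by the cap.

Request:
{"name": "apply_moves", "arguments": {
  "series": [
    {"offset": [-0.15,0.05,-5],"rot": [0,0,0]},
    {"offset": [-0.15,0.05,-10],"rot": [0,0,0]},
    {"offset": [-0.15,0.05,-14],"rot": [0,0,0]},
    {"offset": [-0.15,0.05,-17],"rot": [0,0,0]},
    {"offset": [-0.15,0.05,-19],"rot": [0,0,0]},
    {"offset": [-0.15,0.05,-19.9],"rot": [0,0,0]},
    {"offset": [-0.15,0.05,-19.9],"rot": [0,0,0]},
    {"offset": [-0.15,0.05,-19.9],"rot": [0,0,0]}
  ]
}}

```text
time: 35.9
position: [0.6006, 0.284, 0.2012]
tool_rot: [0.724, 0.69, 0.001, 0.001]
ft_force: [0.1, -0.3, 0.1]
grip_width: 0.0869
grip_force: 0.0
```

Request:
{"name": "apply_moves", "arguments": {
  "series": [
    {"offset": [0,0,0],"rot": [0,0,0]},
    {"offset": [0,0,0],"rot": [0,0,0]},
    {"offset": [0,0,0],"rot": [0,0,0]},
    {"offset": [0,0,0],"rot": [0,0,0]},
    {"offset": [0,0,0],"rot": [0,0,0]},
    {"offset": [0,0,0],"rot": [0,0,0]},
    {"offset": [0,0,0],"rot": [0,0,0]},
    {"offset": [0,0,0],"rot": [0,0,0]},
    {"offset": [0,0,0],"rot": [0,0,0]},
    {"offset": [0,0,0],"rot": [0,0,0]}
  ],
  "hand": 0,
  "newtons": 35
}}

```text
time: 36.9
position: [0.5996, 0.2837, 0.1999]
tool_rot: [0.724, 0.69, -0.0, -0.0]
ft_force: [-0.8, -0.0, 0.3]
grip_width: 0.0295
grip_force: 35.0
```

```bash
python3 - <<'E'
from h import *
st()
E
```

```text
t 36.9 p [0.5996 0.2837 0.1999] yaw_y -2.8 z [-0. -0. -1.] w 0.0295 gf 35.0 f [-0.8 -0.   0.3] q [0.27 0.63 1.37 0.   1.14 0.32]
```

Request:
{"name": "apply_moves", "arguments": {
  "series": [
    {"offset": [0,0,2],"rot": [0,0,0]},
    {"offset": [0,0,5],"rot": [0,0,0]},
    {"offset": [0,0,8],"rot": [0,0,0]},
    {"offset": [-2,0,11],"rot": [0,0,0]},
    {"offset": [-5,0,13],"rot": [0,0,0]},
    {"offset": [-8,-1,13],"rot": [0,0,0]},
    {"offset": [-11,-3,13],"rot": [0,0,0]},
    {"offset": [-13,-6,13],"rot": [0,0,0]},
    {"offset": [-13,-9,13],"rot": [0,0,0]},
    {"offset": [-13,-12,13],"rot": [0,0,0]},
    {"offset": [-13,-15,13],"rot": [0,0,0]},
    {"offset": [-13,-18,13],"rot": [0,0,0]},
    {"offset": [-13,-21,13],"rot": [0,0,0]},
    {"offset": [-13,-24,13],"rot": [0,0,0]},
    {"offset": [-13,-27,13],"rot": [0,0,0]},
    {"offset": [-13,-30,13],"rot": [0,0,0]},
    {"offset": [-13,-33,13],"rot": [0,0,0]},
    {"offset": [-12,-36,13],"rot": [0,0,0]},
    {"offset": [-10,-38.5,13],"rot": [0,0,0]},
    {"offset": [-7,-39.3,13],"rot": [0,0,0]}
  ]
}}

```text
time: 38.9
position: [0.5288, -0.1119, 0.3294]
tool_rot: [0.725, 0.688, -0.001, -0.0]
ft_force: [1.1, -0.7, -2.9]
grip_width: 0.0298
grip_force: 35.0
```

Request:
{"name": "apply_moves", "arguments": {
  "series": [
    {"offset": [3,0,0],"rot": [0,0,0]},
    {"offset": [6,0,0],"rot": [0,0,0]},
    {"offset": [8.5,0,0],"rot": [0,0,0]},
    {"offset": [10.1,0,0],"rot": [0,0,0]},
    {"offset": [10.1,0,0],"rot": [0,0,0]},
    {"offset": [10.1,0,0],"rot": [0,0,0]},
    {"offset": [10.1,0,0],"rot": [0,0,0]},
    {"offset": [10.1,0,-3],"rot": [0,0,0]},
    {"offset": [10.1,0,-5],"rot": [0,0,0]},
    {"offset": [10.1,0,-6],"rot": [0,0,0]},
    {"offset": [10.1,0,-6],"rot": [0,0,0]},
    {"offset": [10.1,0,-6],"rot": [0,0,0]}
  ]
}}

```text
time: 40.1
position: [0.631, -0.1095, 0.271]
tool_rot: [0.724, 0.69, 0.0, 0.001]
ft_force: [0.5, -0.6, -3.5]
grip_width: 0.0294
grip_force: 35.0
```

```bash
python3 - <<'E'
from h import *
st(); s,k=snap("scene"); spot("scene","oil"); b=[.6305,-.1091]
print([((proj(k,[*b,z])-[200,50])*3).round() for z in (.018,.068,.13,.273)])
t,_=snap("top"); spot("top","oil","rack")
cv2.imwrite("pics/s12.png",cv2.resize(s[50:230,200:440],(720,540),interpolation=cv2.INTER_CUBIC))
E
```

```text
t 40.1 p [ 0.631  -0.1095  0.271 ] yaw_y -2.81 z [ 0.001 -0.001 -1.   ] w 0.0294 gf 35.0 f [ 0.5 -0.6 -3.5] q [-0.35  0.52  1.36 -0.    1.26 -0.3 ]
scene oil [([0.6316, -0.1128, 0.0692], 0.64)]
[array([337., 360.]), array([336., 313.]), array([335., 251.]), array([333.,  82.])]
top oil []
top rack []
```

View pics/s12.png

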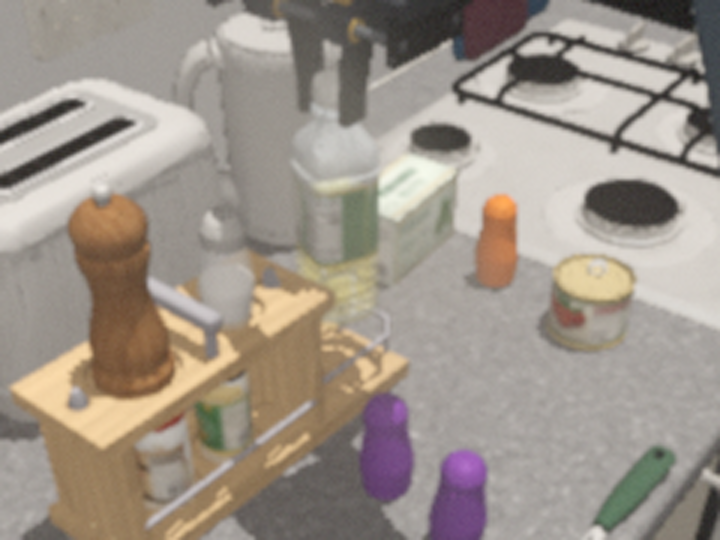

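The bottle hangs upright over the bay (axis at px 337). Lowering.

Request:
{"name": "apply_moves", "arguments": {
  "series": [
    {"offset": [0,0.05,-1],"rot": [0,0,0]},
    {"offset": [0,0.05,-2],"rot": [0,0,0]},
    {"offset": [0,0.05,-3],"rot": [0,0,0]},
    {"offset": [0,0.05,-4],"rot": [0,0,0]},
    {"offset": [0,0.05,-4.8],"rot": [0,0,0]},
    {"offset": [0,0.05,-5.4],"rot": [0,0,0]},
    {"offset": [0,0.05,-5.9],"rot": [0,0,0]},
    {"offset": [0,0.05,-6.15],"rot": [0,0,0]},
    {"offset": [0,0.05,-6.15],"rot": [0,0,0]},
    {"offset": [0,0.05,-6.15],"rot": [0,0,0]}
  ]
}}

```text
time: 41.35
position: [0.6309, -0.1088, 0.2088]
tool_rot: [0.724, 0.69, 0.0, 0.0]
ft_force: [-0.4, 0.2, -3.2]
grip_width: 0.0295
grip_force: 35.0
```

```bash
python3 - <<'E'
from h import *
st()
E
```

```text
t 41.35 p [ 0.6309 -0.1088  0.2088] yaw_y -2.79 z [ 0.001 -0.    -1.   ] w 0.0295 gf 35.0 f [-0.4  0.2 -3.2] q [-0.35  0.59  1.43 -0.    1.13 -0.3 ]
```

Request:
{"name": "apply_moves", "arguments": {
  "series": [
    {"offset": [0,0,-0.1],"rot": [0,0,0]},
    {"offset": [0,0,-0.1],"rot": [0,0,0]},
    {"offset": [0,0,-0.1],"rot": [0,0,0]}
  ]
}}

```text
time: 41.65
position: [0.6311, -0.1088, 0.2082]
tool_rot: [0.724, 0.69, 0.0, 0.001]
ft_force: [0.2, 0.6, -0.8]
grip_width: 0.0296
grip_force: 35.0
```

Request:
{"name": "apply_moves", "arguments": {
  "series": [
    {"offset": [0,0,0],"rot": [0,0,0]},
    {"offset": [0,0,0],"rot": [0,0,0]},
    {"offset": [0,0,0],"rot": [0,0,0]},
    {"offset": [0,0,0],"rot": [0,0,0]},
    {"offset": [0,0,0],"rot": [0,0,0]},
    {"offset": [0,0,3],"rot": [0,0,0]},
    {"offset": [0,0,7],"rot": [0,0,0]},
    {"offset": [0,0,11],"rot": [0,0,0]},
    {"offset": [0,0,15],"rot": [0,0,0]},
    {"offset": [-7,-14,17],"rot": [0,0,0]},
    {"offset": [-7,-14,17],"rot": [0,0,0]},
    {"offset": [-7,-14,17],"rot": [0,0,0]},
    {"offset": [-7,-14,17],"rot": [0,0,0]},
    {"offset": [-7,-14,17],"rot": [0,0,0]},
    {"offset": [-7,-14,17],"rot": [0,0,0]},
    {"offset": [-7,-14,17],"rot": [0,0,0]}
  ],
  "hand": 1
}}

```text
time: 43.25
position: [0.5612, -0.2472, 0.3771]
tool_rot: [0.724, 0.69, 0.0, -0.001]
ft_force: [-0.1, -0.7, -0.2]
grip_width: 0.0869
grip_force: 0.0
```

```bash
python3 - <<'E'
from h import *
st(); s,k=snap("scene"); spot("scene","oil","mill","salt","spice_jar","rack_jar","tin")
t,kt=snap("top"); spot("top","oil","mill","salt","spice_jar","rack_jar")
a=cv2.resize(s[60:260,180:440],(520,400),interpolation=cv2.INTER_CUBIC); b=cv2.resize(t[110:260,220:400],(280,233),interpolation=cv2.INTER_CUBIC)
o=np.zeros((400,800,3),np.uint8); o[:,:520]=a; o[:233,520:]=b; cv2.imwrite("pics/f.png",o)
E
```

```text
t 43.25 p [ 0.5612 -0.2472  0.3771] yaw_y -2.69 z [-0.     0.001 -1.   ] w 0.0869 gf 0.0 f [-0.1 -0.7 -0.2] q [-0.6   0.4   1.28  0.    1.46 -0.55]
scene oil [([0.6304, -0.1072, 0.0107], 0.58)]
scene mill [([0.6418, 0.0994, 0.1348], 0.85)]
scene salt [([0.5139, -0.0234, -0.0009], 0.97), ([0.6367, 0.0153, 0.1297], 0.94), ([0.5979, -0.3329, -0.0016], 0.81), ([0.4347, -0.0048, 0.0022], 0.75)]
scene spice_jar [([0.6404, 0.0244, 0.0076], 0.71)]
scene rack_jar [([0.6372, 0.0966, 0.0065], 0.74)]
scene tin [([0.4881, -0.3106, -0.0008], 0.85)]
top oil [([0.6308, -0.1081, 0.0101], 0.79)]
top mill [([0.6413, 0.103, 0.1319], 0.84)]
top salt [([0.4379, -0.0043, 0.0007], 0.76), ([0.5173, -0.0244, -0.0064], 0.56)]
top spice_jar []
top rack_jar [([0.6385, 0.0936, 0.0089], 0.53)]
```

View pics/f.png

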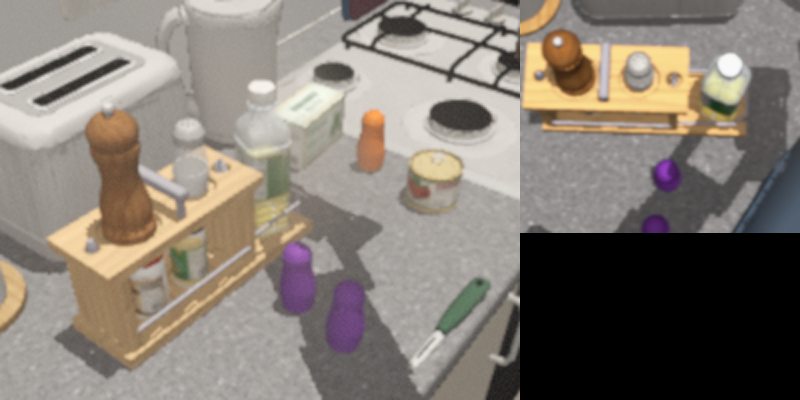

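Everything stands upright in its recess, the pins come through the shelf, and the tin hasn't moved. Handing in.

```bash
python3 -c "
from rig import hand_in
print(hand_in())"
```

```text
the job is handed in; nothing more can be done
None
```

I handed the job in at about 43 s: both spice jars, the shelf, mill, salt and oil looked upright and seated in the last camera views, and the tin had not moved; the hand-in returned no verdict.

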